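# Turn the trimming board over in its draining rack

### The arm

A 6-joint arm with a two-finger parallel gripper is mounted at the origin on a cart in front of the work surface, level with it; the furniture and walls round the work are solid. World frame = base frame: x ahead of the robot, y to its left, z up, the work surface at z = 0. Lengths are in mm, angles in degrees, forces in N, time in s.
With the tool pointing down it reaches from about 350 to 850 mm from the base axis. Payload 8.1 kg.
Tool frame: the origin (TCP) lies at the very end of the fingers, on their centre line; the grasp point (between the pads) lies 19 mm behind it; z points along the fingers, y is the direction in which the jaws open and shut (so a half turn about z gives the same grasp; the last joint's range is limited). The gripper opens to 85 mm and grips with 20 to 120 N. Pads are 22 mm wide; open, the fingers measure 114 mm over their backs; the gripper's body (76 mm by 85 mm) begins 54 mm behind the grasp point. The pads swing forward as they close: fully open they stand 13 mm farther back than shut.
Start: joints at [69.305, 7.471, 85.268, -0, 87.261, -4.893], TCP at [163.368, 577.335, 231.292] pointing down, gripper open.
Joint ranges: [-169.43, 169.43], [-51.17, 129.36], [1.28, 143.12], [-76.62, 256.62], [0, 156.53], [-152.29, 152.29]. Speed limits (degrees/s): [136.94, 136.94, 159.86, 180, 180, 180].

### API

Orientations are given as [roll, pitch, yaw] about the fixed x, y, z axes, in that order (R = Rz(yaw) Ry(pitch) Rx(roll)).
In Python, from bench import sensors, viewer, job gives the robot as it stands.
- The arm moves only by the shell command python3 -m pendant 'ROWS' [FORCE]. ROWS is JSON, one flat list of numbers, 5 for each row, row after row: the shift along the world's x, y, z in mm, then the turn about the world's z in rad, then the finger opening in mm, from 0 to 85.4. In form: [x, y, z, twist, hand, x, y, z, twist, hand, ...]. A call has 1 to 12 rows; each row shifts and turns the pose as measured when the row begins; what a row does not reach is not made up. A row lasts 1/12 s, in which the tool goes at most 41.7 mm and 7.16 degrees, less where a joint would pass 70% of its speed; a pose out of reach is approached as far as the arm can. A call with a gripper value outside its range is refused whole. The fingers move at their own pace and stop on an object; FORCE is the grip in N (left out, the last holds). Time passes only in rows, so rows that do not move let the fingers close. It gives the time, the measured TCP pose, the force and the opening at its end, in the units of the state.
- sensors.sense(): the state, without advancing time (a new reading comes with each control period).
- viewer.snapshot(name): name is "scene" or "top" or "wrist"; returns a dict with "frame" (400x640x3 uint8, blue, green, red), "z_map" (400x640 float32, mm along the optical axis (not along the pixel's ray), 0 where there is no reading), "fx", "fy", "cx", "cy" (pixels), "view" (4x4, takes a point from world to camera coordinates). Camera axes: x right, y down, z forward; pixel columns grow to the right and rows downward; lengths in mm; the calibration is good to about 2 mm. A picture is of the moment at which its call begins.
- job.hand_in(): hands the job in, once; it reports no verdict.
The state is a dict: "time": time; "joint_pos": joint angles; "qd": joint speeds; "joint_efforts": joint torques, N m; "tool_pos": TCP position; "tcp_rot": TCP orientation; "ft_force": force on the tool from outside, world axes, zero at the start; "wrist_torque": the same for the moment, N m; "finger_gap": finger opening in mm.
Only numpy, scipy, OpenCV 4.12 (cv2) and the standard library are available. Lean on these libraries where they do the work, as an engineer would, in place of code of your own. Each camera call takes 0.05 s, during which the arm holds its last target.

### The job

Two white trimming boards stand on edge in small wire draining racks set aslant on the bench, each with its rubber feet on the side nearer the robot and its smooth face to the back wall. Lift the larger, square-cornered board out, turn it over so that its smooth cutting face looks to the robot's side, and stand it back upright, fully down and centred in the slot of the same rack; then let go. Leave the smaller, round-topped board alone.

Things in the scene. Friction and masses are not known exactly. Their poses are not given: they have to be found in the camera images.
- trim_board: Square-cornered white board on edge, 120 wide (y), 130 tall (z), 10 thick (x), 150 g. Origin: middle of lower edge; z up to the top edge; +x out of the smooth face. -x face: four black feet, 14 across, 4 proud, at y -49/+49, z 22 and 85. Hanging hole 18 across at y 40, z 110. Pinch the top edge mid-width through the 10 mm. Starts with +x away from the robot (x as the rack's x); may lean 6 degrees in its slot.
- drain_rack: Fixed rack of the square board. Origin on the bench under the slot's middle; slot along y, front (robot's side) is -x; the rack is turned 39 to 56 degrees left (anticlockwise) from square. Base plate 90 (x) by 100 (y), 8 thick; the board stands on it. Two pairs of 6 mm wires at y -22/+22 form a slot 13.6 wide, upright to z 42, flaring to a 46 wide mouth at z 60 (tops z 63). Slot ends open.
- rack_front (a point): Middle of the front (robot-side) edge of that rack's base plate, on its top face: 45 mm in front of the slot's middle, 8 mm above the bench. The smooth face must look to this side.
- arched_board: The other white board, to be left alone: 90 mm wide, 110 mm tall, 10 mm thick, same feet, its top a half circle, no hole. Stands in a second identical fixed rack in front of or behind the first, at least 140 mm away middle to middle. Origin and axes as for the square board.
Not all that is in view belongs to the job. What is shaped like the trim_board but red is not meant.

How it is judged (in metres and radians):
On the way:
1. the square-cornered board is lifted out of its rack (z of trim_board in the frame of drain_rack above 0.045 m), for 0.1 s.
At the end, for the whole second after the job is handed in: The square board stands in its rack, smooth face to the rack's front: lower edge within 6 mm of the base plate, upright to 10 degrees, square to the slot to 12 degrees, within 12 mm across and 20 mm along the slot of its middle. The round-topped board stands, moved under 30 mm (x of rack_front in the frame of trim_board above 0.02 m and angle between the x axis of trim_board and the x axis of drain_rack, either way round below 0.22 rad and angle between trim_board's own z axis and vertical below 0.175 rad and x of trim_board in the frame of drain_rack between -0.012 and 0.012 m and y of trim_board in the frame of drain_rack between -0.02 and 0.02 m and z of trim_board in the frame of drain_rack below 0.014 m and distance of arched_board from where it was at the start of the episode below 0.03 m and angle between arched_board's own z axis and vertical below 0.25 rad); the robot touches nothing.
It fails at once if the round-topped board is knocked over or moved more than 30 mm (distance of arched_board from where it was at the start of the episode above 0.03 m or angle between arched_board's own z axis and vertical above 0.35 rad).
It also fails if it takes over 43 s, if anything falls off the work surface, if the arm or the gripper's body presses on something with over 40 N, if the wrist force passes 120 N, or if a joint passes its speed limit or range.

## Working session

There is one attempt and no reset: what is moved stays moved. The work goes in short steps, Python scripts to look and compute and a shell command to move; the robot and the scene stay as the last step left them, time stands still between calls to the robot, and variables do not carry over. Pictures are saved under pics/ and viewed, and the job is handed in when it is done.

```bash
ls; mkdir -p pics
python3 - <<'E'
from bench import sensors, viewer, job
import cv2
print(sensors.sense())
for n in ["scene","top","wrist"]:
    s=viewer.snapshot(n); cv2.imwrite(f"pics/{n}0.png",s["frame"]); print(n,s["fx"],s["cx"],s["cy"]); print(s["view"])
E
```

```text
pics
{'time': 0.0, 'joint_pos': array([ 6.93048376e+01,  7.51569952e+00,  8.53298900e+01, -2.44514486e-04,
        8.72608718e+01, -4.89293229e+00]), 'qd': array([ 0.05135693,  0.00202059, -0.00025231,  0.03505112, -0.05671561,
        0.03681348]), 'joint_efforts': array([ 2.19415895e-03, -5.69411480e+01, -5.00542903e+01, -1.52312591e-04,
        1.52702577e-02, -4.06930553e-06]), 'tool_pos': array([163.17411498, 576.81367851, 230.23240709]), 'tcp_rot': array([-1.79893906e+02, -8.83719338e-03,  1.64197774e+02]), 'ft_force': array([ 0.0553792 , -0.90006127,  0.02879795]), 'wrist_torque': array([-0.02177313,  0.02405238, -0.00837664]), 'finger_gap': 84.891065393784}
scene 444.60419078777244 321.15476029740756 202.9617200072507
[[ 3.81733046e-01 -9.24160288e-01 -1.44098496e-02 -3.99110697e+02]
 [-4.14724833e-01 -1.57331428e-01 -8.96242230e-01  2.27253221e+02]
 [ 8.26004355e-01  3.48101399e-01 -4.43330826e-01  6.45062964e+02]
 [ 0.00000000e+00  0.00000000e+00  0.00000000e+00  1.00000000e+00]]
top 364.0630038491747 325.501163950762 199.95587871714983
[[ 1.94390779e-02 -9.99427387e-01 -2.76951483e-02 -1.95543435e+02]
 [-9.82864262e-01 -1.40237320e-02 -1.83796565e-01  4.90145812e+02]
 [ 1.83302931e-01  3.07934073e-02 -9.82574069e-01  9.12024954e+02]
 [ 0.00000000e+00  0.00000000e+00  0.00000000e+00  1.00000000e+00]]
wrist 275.3725563353595 315.4487802227748 199.09491812551298
[[ 2.71031895e-01  9.62568278e-01 -2.00537347e-03 -5.99031845e+02]
 [ 9.21045403e-01 -2.58733792e-01  2.91087942e-01 -3.71699851e+01]
 [ 2.79673162e-01 -8.07411566e-02 -9.56694198e-01  3.78718234e+02]
 [ 0.00000000e+00  0.00000000e+00  0.00000000e+00  1.00000000e+00]]
```

View pics/scene0.png

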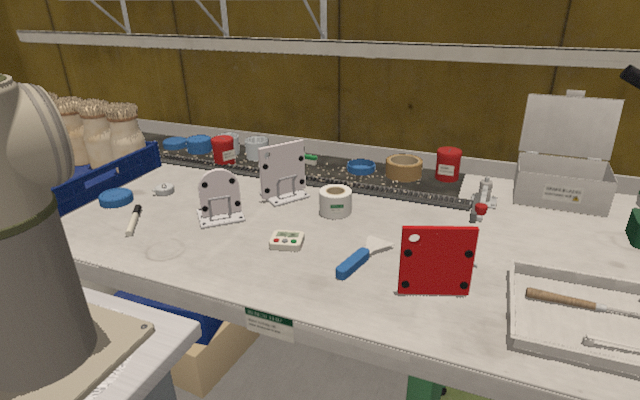

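View pics/top0.png

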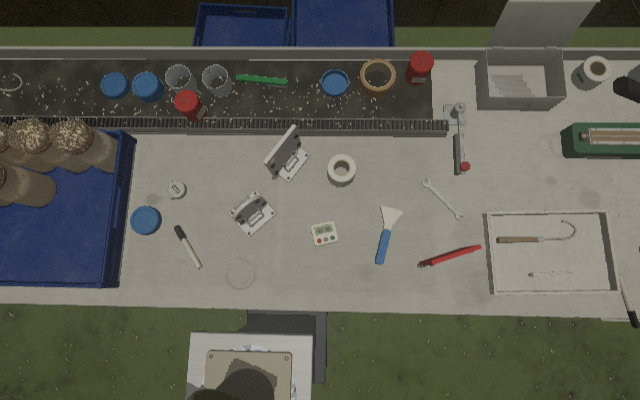

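View pics/wrist0.png

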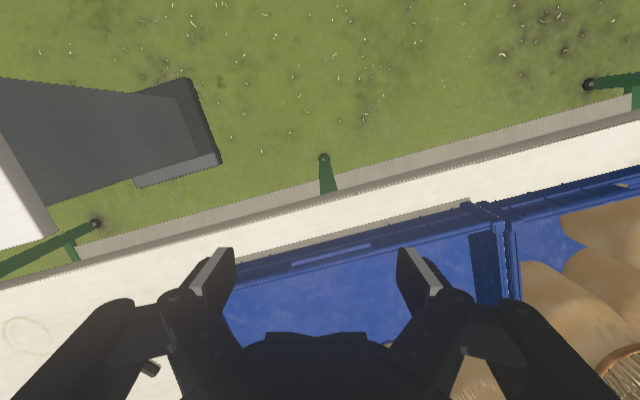

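Candidates for the trim_board are the square white board with a hole at scene (283,172) / top (283,152), the round-topped white board at scene (220,195) / top (252,210), and the red square board at scene (437,260) / top (450,256). I choose the square white one. The next step is a close crop and a measurement.

```bash
cat > h.py <<'E'
import numpy as np, cv2
from bench import sensors, viewer, job
def cloud(s):
    z=s["z_map"].astype(float); v,u=np.mgrid[0:z.shape[0],0:z.shape[1]]
    c=np.stack([(u-s["cx"])*z/s["fx"],(v-s["cy"])*z/s["fy"],z],-1)
    V=s["view"]; w=(c-V[:3,3])@V[:3,:3]
    w[z<=0]=np.nan
    return w
def proj(s,p):
    c=np.asarray(p)@s["view"][:3,:3].T+s["view"][:3,3]
    return c[...,0]/c[...,2]*s["fx"]+s["cx"], c[...,1]/c[...,2]*s["fy"]+s["cy"]
def ray(s,u,v,zp):
    V=s["view"];R=V[:3,:3];o=-R.T@V[:3,3]
    d=R.T@np.array([(u-s["cx"])/s["fx"],(v-s["cy"])/s["fy"],1]); return o+d*(zp-o[2])/d[2]
E
python3 - <<'E'
from h import *
a=viewer.snapshot("scene"); b=viewer.snapshot("top")
cv2.imwrite("pics/c1.png",np.hstack([cv2.resize(a["frame"][120:240,180:330],None,fx=4,fy=4,interpolation=cv2.INTER_CUBIC)[:480,:],]))
cv2.imwrite("pics/c2.png",cv2.resize(b["frame"][115:245,220:320],None,fx=4,fy=4,interpolation=cv2.INTER_CUBIC))
for n,s,box in (("scene",a,(130,210,255,312)),("top",b,(120,185,260,312))):
    w=cloud(s); m=np.zeros(w.shape[:2],bool); m[box[0]:box[1],box[2]:box[3]]=1
    m&=(w[...,2]>70)&(w[...,2]<155)&(s["frame"].min(-1)>60); 
    k,l,st,_=cv2.connectedComponentsWithStats(m.astype(np.uint8)); print(n,st.tolist())
    i=1+np.argmax(st[1:,4]); p=w[l==i]; c=np.median(p,0); q=p-p.mean(0); q=q[np.abs(q[:,2])<60]
    U,S,Vt=np.linalg.svd(q,full_matrices=0); print(c,p.min(0),p.max(0),"normal",Vt[2],S/np.sqrt(len(q)), np.degrees(np.arctan2(Vt[2][1],Vt[2][0])))
E
```

```text
scene [[0, 0, 640, 400, 254733], [258, 139, 47, 38, 1267]]
[613.71411698 -76.46393801 108.19700683] [ 564.32959183 -114.61004601   70.0194898 ] [669.66148953 -35.47396217 141.81277246] normal [-0.58555514 -0.81037369  0.02048574] [35.20178065 21.41690287  2.38583142] -125.85090541087975
top [[0, 0, 640, 400, 255434], [263, 124, 36, 46, 565], [274, 166, 1, 1, 1]]
[612.59046199 -76.14557628 123.45509051] [ 564.21782741 -113.14416355   70.00430845] [665.2490652  -37.02464563 140.32635639] normal [ 0.58427386  0.80804761 -0.07538643] [34.31794109 21.26945329  2.5392192 ] 54.1304895885944
```

View pics/c1.png

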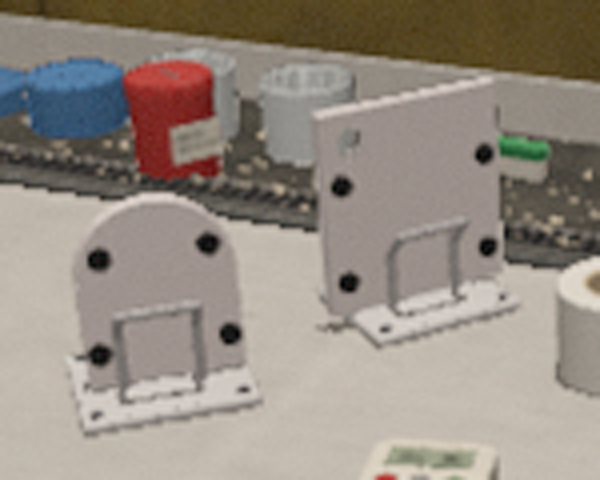

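View pics/c2.png

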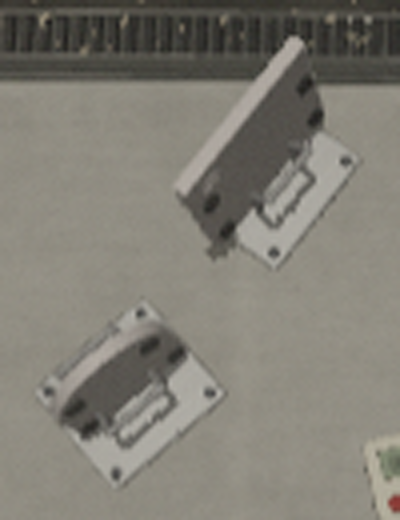

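The crop confirms it: a square-cornered board with a hole at its upper left, feet to the front, at about (613,-76) with its normal at 54°. The arched one is separate, at lower left. Next I measure the rack and refine the board.

Run:
```python
from h import *
a=viewer.snapshot("scene"); b=viewer.snapshot("top")
P=[]
for n,s,box in (("scene",a,(130,215,250,320)),("top",b,(115,195,255,320))):
    w=cloud(s); m=np.zeros(w.shape[:2],bool); m[box[0]:box[1],box[2]:box[3]]=1
    bw=s["frame"].min(-1)
    m&=(w[...,2]>75)&(w[...,2]<128)&(w[...,0]>540)&(w[...,0]<690); p=w[m&(bw>60)]
    # robust plane fit
    for _ in range(6):
        c=p.mean(0); Vt=np.linalg.svd(p-c,full_matrices=0)[2]; nn=Vt[2]*np.sign(Vt[2][0]); d=(p-c)@nn; p=p[np.abs(d)<2*d.std()+.5]
    print(n,len(p),c,nn,"yaw",np.degrees(np.arctan2(nn[1],nn[0])),"tilt",np.degrees(np.arcsin(nn[2])),d.std())
    t=np.array([-nn[1],nn[0],0]);t/=np.linalg.norm(t); print(" along extents",np.percentile((p-c)@t,[0,1,99,100]), "centre xy from extents",c+t*np.mean(np.percentile((p-c)@t,[.5,99.5])))
    mm=np.zeros(w.shape[:2],bool); mm[box[0]:box[1],box[2]:box[3]]=1
    # top edge points
    q=w[mm&(w[...,2]>133)&(w[...,0]>540)&(w[...,0]<690)]; print(" top",len(q),q.mean(0),np.percentile(q[:,2],[5,50,95]), q.min(0),q.max(0))
    # base
    m2=mm&(w[...,2]>5)&(w[...,2]<12); r=w[m2]; print(" base",m2.sum(),r[:,2].mean(),r.min(0),r.max(0))
    vis=s["frame"].copy(); vis[m2]=(0,0,255)
    cv2.imwrite(f"pics/base_{n}.png",cv2.resize(vis[box[0]:box[1],box[2]:box[3]],None,fx=6,fy=6,interpolation=cv2.INTER_NEAREST))
```

```text
scene 821 [615.40981233 -78.0336225  101.35977093] [ 0.57900245  0.81530966 -0.00513157] yaw 54.61905369964914 tilt -0.29401840195688683 1.644683506476815
 along extents [-61.03793352 -60.08861244  59.32126155  60.46367635] centre xy from extents [615.70995007 -78.2467691  101.35977093]
 top 201 [614.54981195 -75.28146194 138.09353726] [133.53991059 138.95949734 141.21109343] [ 565.9184678  -112.76035102  133.00607453] [665.20604663 -36.69986477 141.84634574]
 base 570 9.286291295114308 [ 550.96716059 -198.96499794    5.01703825] [939.31335942 139.00250832  11.99789966]
top 272 [613.64810551 -78.91858937 102.76094531] [5.80243751e-01 8.14442851e-01 1.79807418e-04] yaw 54.532310714837635 tilt 0.010302206250153873 0.49783675902208996
 along extents [-59.45168248 -58.83590998  59.68336099  60.39523297] centre xy from extents [613.19416186 -78.59518059 102.76094531]
 top 214 [615.78617022 -74.86560781 136.25992017] [133.73266899 136.2648774  138.59436623] [ 564.86219414 -113.62743658  133.03522313] [665.58727206 -36.98070629 140.75274522]
 base 1097 8.209294516876499 [ 513.74375534 -164.08571155    5.01117452] [738.87490115  19.45953075  11.96667294]
```

```bash
python3 -c "
import cv2,numpy as np
a=cv2.imread('pics/base_scene.png');b=cv2.imread('pics/base_top.png');h=max(a.shape[0],b.shape[0])
p=lambda i:cv2.copyMakeBorder(i,0,h-i.shape[0],0,0,0)
cv2.imwrite('pics/base_both.png',cv2.resize(np.hstack([p(a),p(b)]),(800,480)))"
```

```text
(no output)
```

View pics/base_both.png

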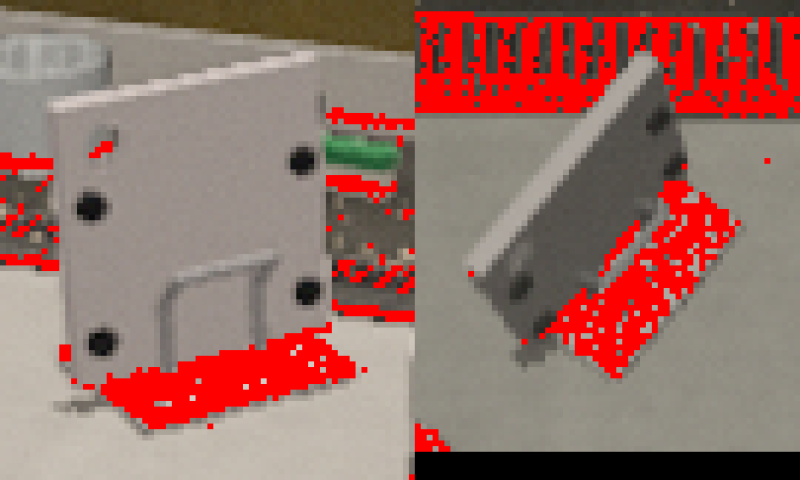

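Run:
```python
from h import *
for n in ("scene","top"):
    s=viewer.snapshot(n); w=cloud(s)
    m=(w[...,2]>5)&(w[...,2]<11.5)&(np.hypot(w[...,0]-600,w[...,1]+95)<85)&((w[...,0]-613)*.58+(w[...,1]+78)*.815<-2)
    m=m.astype(np.uint8); k,l,st,_=cv2.connectedComponentsWithStats(cv2.morphologyEx(m,cv2.MORPH_CLOSE,np.ones((3,3)))); i=1+np.argmax(st[1:,4])
    p=w[(l==i)&(m>0)]
    c=np.array([613,-78])
    for yaw in (50,51,52,53,54,54.6,55,56,57):
        a=np.radians(yaw); N=np.array([np.cos(a),np.sin(a)]);T=np.array([-N[1],N[0]])
        x=(p[:,:2]-c)@N; y=(p[:,:2]-c)@T
        # front edge: min x per y bin ; straightness
        bins=np.arange(-40,41,8); e=[np.percentile(x[(y>b)&(y<b+8)],1) for b in bins if ((y>b)&(y<b+8)).sum()>4]
        sl=np.polyfit(np.arange(len(e)),e,1)[0]
        print(n,len(p),yaw,"front",np.round(np.percentile(x,[0,1,3]),1),"slope/8mm",round(sl,2),"y",np.round(np.percentile(y,[0,1,99,100]),1),"med e",round(np.median(e),1))
    # wires: points z 35..66 in front of board
    a=np.radians(54.5); N=np.array([np.cos(a),np.sin(a)]);T=np.array([-N[1],N[0]])
    q=(w[...,:2]-c)@N; r=(w[...,:2]-c)@T
    mw=(w[...,2]>20)&(w[...,2]<67)&(q<-2)&(q>-40)&(np.abs(r)<32)
    print("wire",mw.sum(),[ (z,np.round(np.median(q[mw&(abs(w[...,2]-z)<4)]),1), np.round(np.percentile(r[mw&(abs(w[...,2]-z)<4)],[2,50,98]),1)) for z in (26,34,42,50,58,62)])
```

```text
scene 291 50 front [-52.5 -42.6 -41.5] slope/8mm -0.66 y [-53.3 -52.4  45.7  46.7] med e -41.1
scene 291 51 front [-52.3 -41.8 -41. ] slope/8mm -0.6 y [-52.8 -52.1  46.   46.8] med e -41.2
scene 291 52 front [-52.2 -41.3 -40.6] slope/8mm -0.47 y [-52.6 -51.6  46.3  46.9] med e -40.9
scene 291 53 front [-52.  -41.2 -40.2] slope/8mm -0.33 y [-52.4 -50.9  46.6  47. ] med e -40.1
scene 291 54 front [-51.8 -40.8 -40. ] slope/8mm -0.21 y [-52.1 -50.3  46.9  47.7] med e -39.7
scene 291 54.6 front [-51.7 -40.9 -40. ] slope/8mm -0.13 y [-52.  -49.9  47.1  48.1] med e -39.6
scene 291 55 front [-51.6 -40.8 -40. ] slope/8mm -0.07 y [-51.9 -49.6  47.1  48.4] med e -39.5
scene 291 56 front [-51.4 -40.8 -40. ] slope/8mm 0.06 y [-51.6 -49.1  47.4  49. ] med e -39.8
scene 291 57 front [-51.2 -41.4 -40.3] slope/8mm 0.2 y [-51.3 -48.6  47.8  49.7] med e -39.9
wire 116 [(26, np.float64(-5.0), array([-25.4,  16.3,  20.8])), (34, np.float64(-4.6), array([-26.4, -16.7,  21.3])), (42, np.float64(-4.7), array([-27.1, -22.3,  20.9])), (50, np.float64(-11.6), array([-25. , -21.8,  22.1])), (58, np.float64(-19.
[... 557 characters left out ...]
352 54.6 front [-41.2 -40.4 -39.7] slope/8mm 0.14 y [-50.5 -49.2  47.6  48.3] med e -39.8
top 352 55 front [-41.3 -40.5 -39.8] slope/8mm 0.2 y [-50.3 -49.2  47.8  48.3] med e -39.9
top 352 56 front [-41.6 -40.9 -39.9] slope/8mm 0.35 y [-49.8 -49.   48.3  48.6] med e -39.9
top 352 57 front [-41.9 -41.1 -40.4] slope/8mm 0.43 y [-49.3 -48.7  48.5  49.2] med e -39.6
wire 66 [(26, np.float64(-6.9), array([-22.3,   0.9,  23.1])), (34, np.float64(-8.4), array([-22.6, -20.6,  19.9])), (42, np.float64(-4.7), array([-21.9, -20.7,  21.8])), (50, np.float64(-11.7), array([-25. ,  -1.3,  23.1])), (58, np.float64(-21.4), array([-23.9,   3.7,  23. ])), (62, np.float64(-22.3), array([-23.7,  -1.6,  21.8]))]
```

Rack: yaw ≈ 54.5°, slot middle ≈ (616,-75). The base is 98 mm wide along the slot and its front edge is 45 mm out, both consistent with the given sizes. The board is centred and upright in the slot, with its top at z 138. I now move above it with tool yaw 144.5.

```bash
python3 -m pendant '[22,-32,0,-0.03,85, 22,-32,0,-0.03,85, 22,-32,0,-0.03,85, 22,-32,0,-0.03,85, 22,-32,0,-0.03,85, 22,-32,0,-0.03,85, 22,-32,0,-0.03,85, 22,-32,0,-0.03,85, 22,-32,0,-0.03,85, 22,-32,0,-0.03,85, 22,-32,0,-0.03,85, 22,-32,0,-0.01,85]' 60
```

```text
time: 1.45
tool_pos: [429.6, 180.7, 231.1]
tcp_rot: [179.7, 0.0, 144.6]
ft_force: [0.2, 0.9, -0.9]
finger_gap: 85.3
```

```bash
python3 -m pendant '[23,-32,0,0,85, 23,-32,0,0,85, 23,-32,0,0,85, 23,-32,0,0,85, 23,-32,0,0,85, 23,-32,0,0,85, 22,-30,0,0,85, 15,-20,0,0,85, 0,0,0,0,85]'
```

```text
time: 2.2
tool_pos: [613.8, -83.5, 232.4]
tcp_rot: [179.6, 0.4, 144.1]
ft_force: [0.4, 0.2, 0.8]
finger_gap: 84.9
```

```bash
python3 -m pendant '[2,8,-20,0.005,85, 0,0,-20,0,85, 0,0,0,0,85]'
python3 - <<'E'
from h import *
print(sensors.sense()["tool_pos"],sensors.sense()["joint_pos"])
s=viewer.snapshot("wrist"); w=cloud(s)
m=(w[...,2]>132)&(w[...,2]<145)&(np.hypot(w[...,0]-616,w[...,1]+75)<75)
p=w[m]; print(m.sum(),p.mean(0)); d=cv2.minAreaRect(p[:,:2].astype(np.float32)); print(d)
vis=s["frame"].copy(); vis[m]=(0,0,255); cv2.imwrite("pics/w1.png",vis)
E
```

```text
time: 2.45
tool_pos: [617.5, -78.6, 192.4]
tcp_rot: [179.5, 0.5, 144.1]
ft_force: [0.3, -0.3, -0.4]
finger_gap: 84.8
[617.52701832 -78.59169996 192.39554951] [-12.10563336  11.36706736  85.02144446   0.23114634  82.91731178
 -66.22535738]
2005 [611.02038245 -70.96863061 137.04695696]
((616.0269775390625, -74.57620239257812), (10.008970260620117, 120.08111572265625), 54.701141357421875)
```

View pics/w1.png

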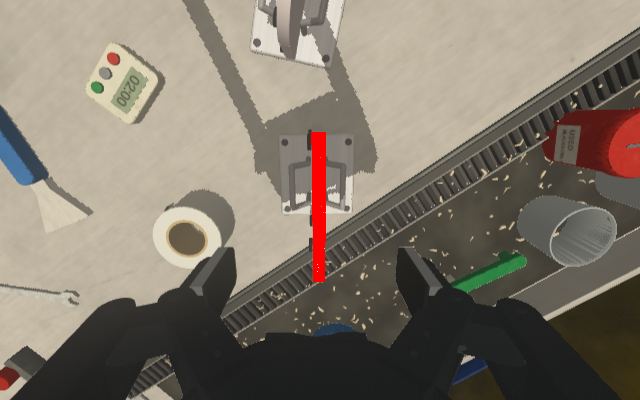

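The wrist view shows the board's top edge (red, columns 312–326, rows 132–282) between the open fingers. It measures 10×120 mm, centred at (616.0,-74.6) with yaw 54.7°, which agrees with the fixed cameras. I now descend.

```bash
python3 -m pendant '[-1,4,-20,0.009,85, -1,1,-25,0,85, 0,0,-25,0,85, 0,0,-12,0,85, 0,0,0,0,85]'
```

```text
time: 2.92
tool_pos: [619.1, -72.0, 119.0]
tcp_rot: [179.2, 1.2, 144.8]
ft_force: [-0.7, -0.3, -0.2]
finger_gap: 84.9
```

```bash
python3 -m pendant '[-2,-2,-8,0,85, -1,-1,-5,0,85, 0,0,0,0,85]'
```

```text
time: 3.17
tool_pos: [617.6, -75.0, 109.2]
tcp_rot: [179.1, 1.4, 144.8]
ft_force: [-0.6, 0.5, -0.2]
finger_gap: 85.0
```

```bash
python3 -m pendant '[-1,0,-2,0,5, 0,0,0,0,5, 0,0,0,0,5, 0,0,0,0,5, 0,0,0,0,5, 0,0,0,0,5]' 70
```

```text
time: 3.67
tool_pos: [619.1, -75.9, 111.8]
tcp_rot: [179.0, 1.7, 144.8]
ft_force: [-0.6, 0.7, 0.4]
finger_gap: 11.8
```

```bash
python3 -m pendant '[0,0,0,0,5, 0,0,0,0,5]'
```

```text
time: 3.83
tool_pos: [619.3, -76.1, 112.2]
tcp_rot: [178.9, 1.8, 144.8]
ft_force: [-0.0, 0.4, -0.8]
finger_gap: 8.6
```

```bash
python3 -m pendant '[0,0,0,0,5]'
python3 - <<'E'
from h import *
s=viewer.snapshot("scene"); cv2.imwrite("pics/g1.png",cv2.resize(s["frame"][60:240,200:380],None,fx=3,fy=3,interpolation=cv2.INTER_CUBIC))
E
```

```text
time: 3.92
tool_pos: [619.3, -76.0, 112.1]
tcp_rot: [178.9, 1.8, 144.8]
ft_force: [-0.7, -0.1, -1.8]
finger_gap: 8.7
```

View pics/g1.png

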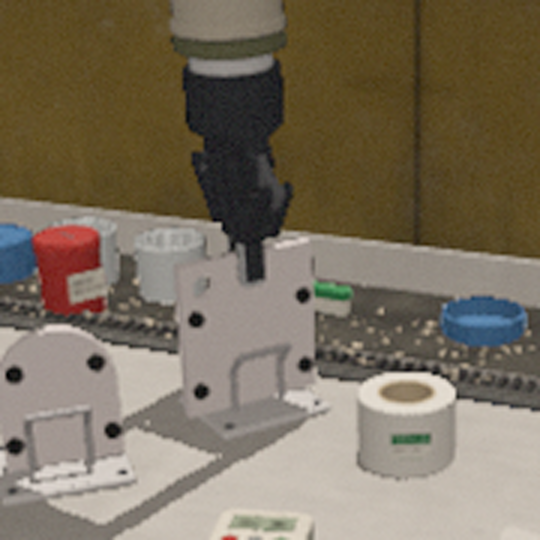

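The fingers hold the board mid-top, in the crop at (252,262). I now lift it straight up.

```bash
python3 -m pendant '[0,0,12,0,5, 0,0,20,0,5, 0,0,25,0,5, 0,0,25,0,5, 0,0,5,0,5]'
```

```text
time: 4.38
tool_pos: [615.3, -75.0, 199.9]
tcp_rot: [179.2, 1.3, 144.8]
ft_force: [1.3, -0.9, -0.5]
finger_gap: 8.7
```

```bash
python3 -m pendant '[0,0,0,-0.06,5, 0,0,0,-0.11,5, 0,0,0,-0.12,5, 0,0,0,-0.12,5, 0,0,0,-0.12,5, 0,0,0,-0.12,5, 0,0,0,-0.12,5, 0,0,0,-0.12,5, 0,0,0,-0.12,5, 0,0,0,-0.12,5, 0,0,0,-0.12,5, 0,0,0,-0.12,5]'
```

```text
time: 5.38
tool_pos: [615.4, -74.8, 200.3]
tcp_rot: [179.1, 1.6, 63.3]
ft_force: [0.2, -0.0, 0.1]
finger_gap: 8.9
```

```bash
python3 -m pendant '[0,0,0,-0.12,5, 0,0,0,-0.12,5, 0,0,0,-0.12,5, 0,0,0,-0.12,5, 0,0,0,-0.12,5, 0,0,0,-0.12,5, 0,0,0,-0.12,5, 0,0,0,-0.12,5, 0,0,0,-0.12,5, 0,0,0,-0.12,5, 0,0,0,-0.12,5, 0,0,0,-0.12,5]'
```

```text
time: 6.38
tool_pos: [612.6, -73.4, 192.9]
tcp_rot: [179.4, 2.0, -22.6]
ft_force: [0.3, -0.0, -0.1]
finger_gap: 8.6
```

```bash
python3 -m pendant '[1,-1,0,-0.12,5, 1,0,0,-0.09,5, 0,0,0,0,5]'
python3 - <<'E'
from h import *
print(sensors.sense()["joint_pos"],sensors.sense()["tool_pos"])
for n in ("scene","top"):
    s=viewer.snapshot(n); cv2.imwrite(f"pics/r_{n}.png",cv2.resize(s["frame"][70:240,200:360],None,fx=3,fy=3,interpolation=cv2.INTER_CUBIC))
    w=cloud(s); c=np.array([616.4,-74.9]); a=np.radians(54.5); N=np.array([np.cos(a),np.sin(a)]);T=np.array([-N[1],N[0]])
    q=(w[...,:2]-c)@N; r=(w[...,:2]-c)@T
    m=(abs(q)<30)&(abs(r)<75)&(w[...,2]>70)&(w[...,2]<190)&(s["frame"].min(-1)>60)
    p=w[m]
    for _ in range(8):
        k=p.mean(0); Vt=np.linalg.svd(p-k,full_matrices=0)[2]; nn=Vt[2]*np.sign(Vt[2][0]); d=(p-k)@nn; p=p[np.abs(d)<2*d.std()+.5]
    print(n,len(p),k,"yaw",np.degrees(np.arctan2(nn[1],nn[0])),"tilt",np.degrees(np.arcsin(nn[2])),d.std(),"q",(k[:2]-c)@N,"r ext",np.percentile((p[:,:2]-c)@T,[0,1,99,100]),"z",np.percentile(p[:,2],[0,1,99,100]))
    low=p[p[:,2]<p[:,2].min()+25]; print(" low q",((low[:,:2]-c)@N).mean(), low[:,2].mean())
E
```

```text
time: 6.63
tool_pos: [613.9, -74.3, 191.1]
tcp_rot: [179.3, 2.1, -35.6]
ft_force: [1.2, 0.4, -0.6]
finger_gap: 8.5
[-11.77700872  13.57418386  82.65624237   0.21640709  85.96311439
 113.7833003 ] [613.87390106 -74.282922   191.06461645]
scene 1760 [612.39331222 -77.81462466 140.90903077] yaw 54.29107240073407 tilt -0.31922023017029943 1.4771725054772007 q -4.699536602463863 r ext [-61.80799969 -59.69412336  59.16782438  61.83925749] z [ 89.24722542  90.93243747 189.1389456  189.90608107]
 low q -4.830471963496722 102.04645574679583
top 491 [603.02265944 -73.3984338  137.33801714] yaw 54.5042677715988 tilt -0.4146140459563848 0.5238764232143346 q -6.545812863770045 r ext [-59.0228027  -57.94827582  60.59463661  61.23195955] z [ 83.82457154  86.33308275 188.24433801 189.85601692]
 low q -6.8632399254311744 96.30627718109935
```

```bash
python3 -c "
import cv2,numpy as np
cv2.imwrite('pics/r_both.png',cv2.resize(np.hstack([cv2.imread('pics/r_scene.png'),cv2.imread('pics/r_top.png')]),(800,425)))"
```

```text
(no output)
```

View pics/r_both.png

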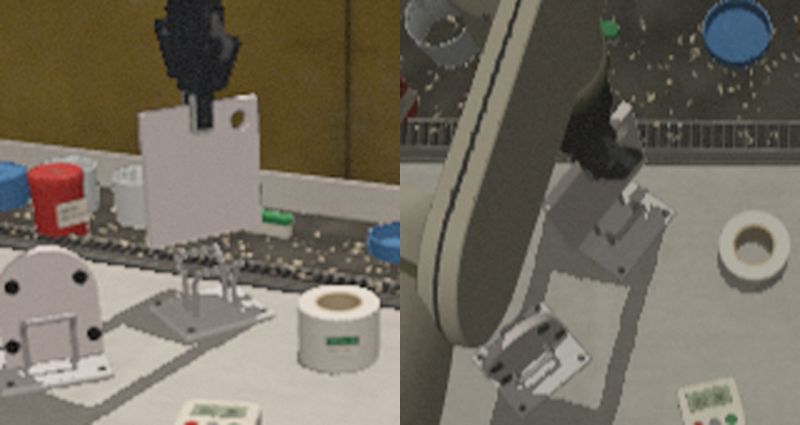

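The board is turned: smooth face to the front, hole now at right in the crop (238,118), upright to 0.4°, yaw matching the rack. The slot is now free to view, so I measure it from the wires directly.

Run:
```python
from h import *
c=np.array([616.4,-74.9]); a=np.radians(54.5); N=np.array([np.cos(a),np.sin(a)]);T=np.array([-N[1],N[0]])
for n in ("scene","top","wrist"):
    s=viewer.snapshot(n); w=cloud(s)
    q=(w[...,:2]-c)@N; r=(w[...,:2]-c)@T; z=w[...,2]
    for lo,hi in ((15,40),(56,68)):
        m=(abs(q)<34)&(abs(r)<30)&(z>lo)&(z<hi)
        f=m&(q<0); b=m&(q>=0)
        print(n,lo,hi,f.sum(),b.sum(),"front q",np.round(np.percentile(q[f],[5,50,95]),1) if f.any() else 0,"back q",np.round(np.percentile(q[b],[5,50,95]),1) if b.any() else 0, "r", np.round(np.percentile(r[m],[2,98]),1) if m.any() else 0)
```

```text
scene 15 40 40 44 front q [-13.1 -10.3  -7.2] back q [ 6.4  9.8 12.9] r [-25.9  23.1]
scene 56 68 50 56 front q [-28.4 -25.9 -23. ] back q [20.3 24.9 28. ] r [-25.9  22.7]
top 15 40 8 13 front q [-13.3 -12.6 -11. ] back q [ 6.5  7.3 10.2] r [-23.   24.6]
top 56 68 44 0 front q [-28.8 -26.6 -23.5] back q 0 r [-22.2  23.2]
wrist 15 40 0 17 front q 0 back q [ 9.5 10.6 12. ] r [19.4 21.3]
wrist 56 68 303 312 front q [-28.6 -25.6 -21.6] back q [21.4 25.2 28.3] r [-23.9  23.4]
```

Slot centre and board agree within about 1 mm in each camera. I lower in stages, with final TCP z ≈ 112.

```bash
python3 -m pendant '[0,0,-12,0,5, 0,0,-12,0,5, 0,0,-4,0,5]'
```

```text
time: 7.13
tool_pos: [614.9, -74.2, 162.9]
tcp_rot: [179.4, 1.9, -34.9]
ft_force: [-0.5, -0.5, -2.3]
finger_gap: 8.5
```

```bash
python3 -m pendant '[-1,0,-8,-0.01,5, -0.5,0,-8,0,5, 0,0,-3,0,5]'
```

```text
time: 7.38
tool_pos: [612.2, -73.6, 139.6]
tcp_rot: [179.4, 2.0, -35.5]
ft_force: [0.8, 2.3, 0.3]
finger_gap: 8.7
```

```bash
python3 -m pendant '[0.5,0,-8,0,5, 0.5,0,-6,0,5, 0,0,-3,0,5]'
```

```text
time: 7.63
tool_pos: [612.7, -73.5, 120.0]
tcp_rot: [179.3, 2.1, -35.5]
ft_force: [-0.1, -0.2, -0.3]
finger_gap: 9.1
```

```bash
python3 -m pendant '[0,0,-4,0,5, 0,0,-3,0,5, 0,0,-1,0,5]'
```

```text
time: 7.88
tool_pos: [613.0, -73.2, 112.2]
tcp_rot: [179.4, 2.1, -35.5]
ft_force: [-7.0, 3.3, 15.6]
finger_gap: 8.4
```

There is a 16 N upward contact at TCP z 112.2, the same height as at the grasp, so the board is seated. I now open the fingers.

```bash
python3 -m pendant '[0,0,0,0,30, 0,0,0,0,50, 0,0,0,0,60, 0,0,0,0,60, 0,0,0,0,60]'
python3 - <<'E'
from h import *
for n in ("scene",):
    s=viewer.snapshot(n); cv2.imwrite(f"pics/o_{n}.png",cv2.resize(s["frame"][70:240,200:360],None,fx=4,fy=3.5,interpolation=cv2.INTER_CUBIC))
E
```

```text
time: 8.3
tool_pos: [614.3, -73.7, 113.8]
tcp_rot: [179.4, 1.9, -35.5]
ft_force: [0.0, 0.1, 0.5]
finger_gap: 59.8
```

View pics/o_scene.png

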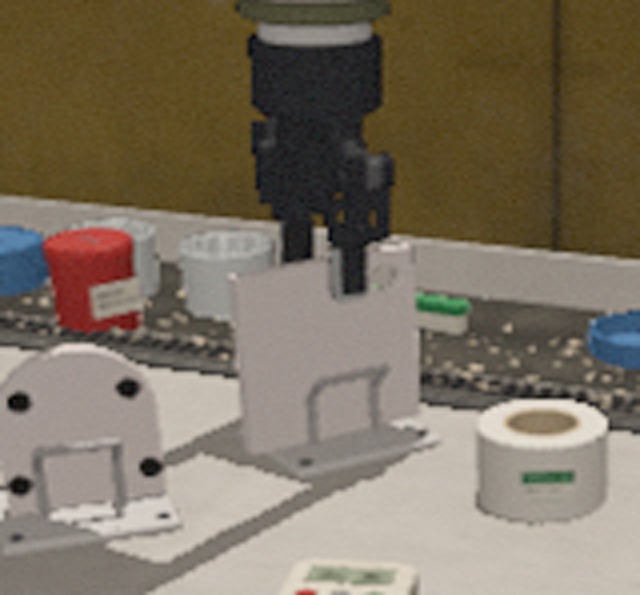

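The board stands in the slot with the fingers clear of it. I retreat straight up.

```bash
python3 -m pendant '[0,0,12,0,60, 0,0,25,0,60, 0,0,30,0,60, 0,0,35,0,60, 0,0,35,0,60, -20,0,20,0,60, -30,0,10,0,60, -30,0,0,0,60,-30,0,0,0,60,-30,0,0,0,60,0,0,0,0,60,0,0,0,0,60]'
python3 - <<'E'
from h import *
c=np.array([616.4,-74.9]); a=np.radians(54.5); N=np.array([np.cos(a),np.sin(a)]);T=np.array([-N[1],N[0]])
for n in ("scene","top"):
    s=viewer.snapshot(n); cv2.imwrite(f"pics/f_{n}.png",cv2.resize(s["frame"][100:240,200:330],None,fx=3,fy=3,interpolation=cv2.INTER_CUBIC))
    w=cloud(s); q=(w[...,:2]-c)@N; r=(w[...,:2]-c)@T
    t=w[(abs(q)<30)&(abs(r)<75)&(w[...,2]>133)&(w[...,2]<160)]
    if len(t): print(n,"top edge",len(t),t.mean(0),np.percentile(t[:,2],[5,95]),cv2.minAreaRect(t[:,:2].astype(np.float32)))
    m=(abs(q)<20)&(abs(r)<75)&(w[...,2]>72)&(w[...,2]<132)&(s["frame"].min(-1)>60); p=w[m]
    if len(p)<60: print(n,"few",len(p)); continue
    for _ in range(8):
        k=p.mean(0); Vt=np.linalg.svd(p-k,full_matrices=0)[2]; nn=Vt[2]*np.sign(Vt[2][0]); d=(p-k)@nn; p=p[np.abs(d)<2*d.std()+.5]
    rr=(p[:,:2]-c)@T
    print(n,len(p),"yaw",np.degrees(np.arctan2(nn[1],nn[0])),"tilt",np.degrees(np.arcsin(nn[2])),d.std(),"q face",(k[:2]-c)@N,"r",np.percentile(rr,[1,99]))
i=[cv2.imread(f"pics/f_{n}.png") for n in ("scene","top")]; cv2.imwrite("pics/f_both.png",np.hstack(i))
E
```

```text
time: 9.35
tool_pos: [465.2, -73.0, 296.8]
tcp_rot: [179.5, 1.7, -35.5]
ft_force: [0.8, -0.4, -0.3]
finger_gap: 60.3
scene top edge 211 [611.65080501 -74.97660272 137.9790505 ] [133.67801709 141.33392149] ((615.1642456054688, -75.40690612792969), (16.087961196899414, 121.159423828125), 52.305416107177734)
scene 971 yaw 54.7297744910965 tilt -0.3305040187559695 1.5951422919022864 q face -4.419176552707093 r [-57.97545639  60.79803963]
top top edge 186 [618.38022665 -79.17136372 136.58362096] [134.00904933 139.18164722] ((618.388671875, -78.293701171875), (11.898184776306152, 106.68090057373047), 54.870216369628906)
top 308 yaw 54.51374317469711 tilt 0.014576749575118023 0.5011726308708939 q face -6.590623137402002 r [-56.47374982  54.8522366 ]
```

View pics/f_both.png

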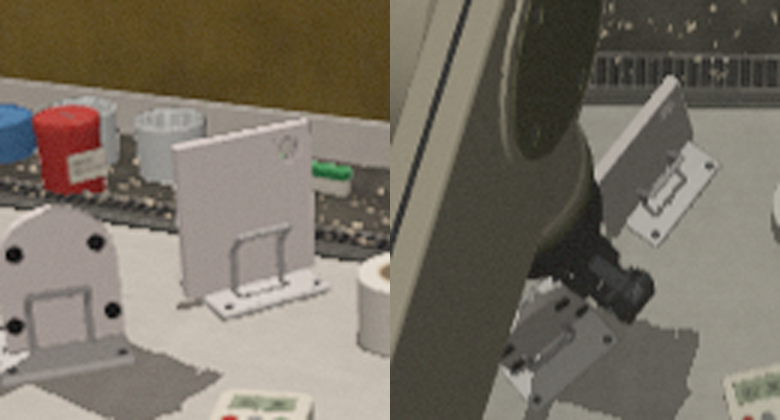

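The board stands upright with its smooth face to the front. Its top edge is at z 138, as before, it is centred to about 1–2 mm, and its yaw matches the rack. The arched board is unmoved and the arm is clear.

```bash
python3 -c "
from bench import job; print(job.hand_in())"
```

```text
the job is handed in; nothing more can be done
None
```

I gripped the square-cornered white board mid-top, lifted it about 88 mm, turned it 180° about the vertical and lowered it into the same rack. A 16 N contact showed it was seated; I then opened the fingers, backed off and handed the job in at about 9.4 s. No verdict was reported.

**Last checks:**
- **Orientation:** the smooth face looks to the front, with no feet visible on that side. The board is upright to about 0.3°, and its yaw is 54.5–54.7° against about 54.5° for the rack.
- **Position:** the top edge is at z 138 mm, the same as at the start. Across the slot the offset is about +0.6 mm from the scene camera and −1.6 mm from the top camera; along it, about 1.4 mm from the scene camera. All are inside the limits.
- **Arched board and arm:** the arched board looked undisturbed in the pictures, but I did not measure its position. The arm stood clear, and the force reading was near zero.

**Disagreements:**
- The two fixed cameras differ by about 2 mm across the slot, which is within their calibration.
- In the last top view the arm partly hid the board, so that camera's width and along-slot readings are incomplete.
- The tool's tilt drifted by about 2° during the moves, with no visible effect on the board.

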